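Stand up the fallen grinding jar, lock it on the sample mill and start the mill

ROBOT

A 7-joint arm with a two-finger parallel gripper is mounted at the origin on the work surface. World frame = base frame: x ahead of the robot, y to its left, z up, the work surface at z = 0. Lengths are in mm, angles in rad, forces in N, time in s.
With the tool pointing down it reaches from about 400 to 850 mm from the base axis. Payload 4.5 kg.
Tool frame: the origin (TCP) lies at the very end of the fingers, on their centre line; the grasp point (between the pads) lies tcp_to_grasp behind it (tcp_to_grasp is the distance from the TCP to the grasp point, in mm); y points along the fingers, x is the direction in which the jaws open and shut, and the axes are right-handed (so a half turn about y gives the same grasp; the last joint's range is limited). The gripper opens to 88 mm and grips with 3 to 60 N. Pads are 18 mm wide; open, the fingers measure 123 mm over their backs; the gripper's body (75 mm by 187 mm) begins 45 mm behind the grasp point.
Start: joints at [-1.137, 0.689, -0.195, 1.565, 0.157, 0.902, -0.215], TCP at [243.255, 575.744, 238.743] pointing down, gripper open.
Joint ranges: [-3.01, 3.01], [-0.46, 2.08], [-1.47, 1.51], [0.13, 2.56], [-1, 4.14], [0.04, 2.09], [-2.66, 2.66]. Speed limits (rad/s): [2.57, 2.57, 3.14, 3.14, 3.14, 3.14, 3.14].

INTERFACE

Orientations are given as a rotation vector (axis times angle).
In Python, from plant import * gives the robot as it stands.
- The arm moves only by the tool servo_tool, never from a script. Its argument "steps" is a list of rows, each a list of 3 entries, a list of its own where there are three numbers: the shift along the world's x, y, z in cm, then the turn, a rotation vector about the world's x, y, z in degrees, then the finger opening in cm, from 0 to 8.81. In form: [[[x, y, z], [rx, ry, rz], jaw], ...]. A call has 1 to 12 rows; each row shifts and turns the pose as measured when the row begins; what a row does not reach is not made up. A row lasts 1/10 s, in which the tool goes at most 50 mm and 8.59 degrees, less where a joint would pass 70% of its speed; a pose out of reach is approached as far as the arm can. A call with a gripper value outside its range is refused whole. The fingers move at their own pace and stop on an object; the grip force is fixed at half the most. Time passes only in rows, so rows that do not move let the fingers close. It gives the time, the measured TCP pose, the force and the opening at its end, in the units of the state.
- get_state(): the state, without advancing time (a new reading comes with each control period).
- get_image(name): name is "scene" or "top"; returns a dict with "image" (384x512x3 uint8, red, green, blue), "z_map" (384x512 float32, mm along the optical axis (not along the pixel's ray), 0 where there is no reading), "intrinsics" (3x3 intrinsics, pixels), "dist" ([k1, k2, p1, p2, k3] as OpenCV has them; the pictures are not rectified), "world_from_camera" (4x4, takes a point from camera to world coordinates). Camera axes: x right, y up, looking along -z (the intrinsics and any distortion apply to the point x, -y, -z); pixel columns grow to the right and rows downward; lengths in mm; the calibration is good to about 2 mm. A picture is of the moment at which its call begins.
- job_done(): hands the job in, once; it reports no verdict.
The state is a dict: "time_s": time; "joint_positions": joint angles; "qvel": joint speeds; "effort": joint torques, N m; "tcp_pos": TCP position; "orientation": TCP orientation; "contact_force": force on the tool from outside, world axes, zero at the start; "ft_torque": the same for the moment, N m; "gripper_width": finger opening in mm.
Only numpy, scipy, OpenCV 4.12 (cv2) and the standard library are available. Lean on these libraries where they do the work, as an engineer would, in place of code of your own. Each camera call takes 0.05 s, during which the arm holds its last target. There are 200 camera calls.

TASK

The grinding jar has fallen over: stand it upright on the bench on its blue base. Then set it on the sample mill with its two lugs through the gaps in the collar, push it down against the spring, turn it clockwise as far as it goes so that it stays locked, and let go; then press the green start button. Leave the bottle, the beaker and the tube rack where they stand.

Things in the scene. Friction and masses are not known exactly. Their poses are not given: they have to be found in the camera images.
- jar: Loose closed grinding jar, 0.18 kg, 100 mm tall: white square body 48 x 48 mm (22 to 100 mm above its underside) on a round blue base, diameter 48 mm, lowest 4 mm bevelled. Starts lying: axis and lugs level, axis 24 mm up, top to the robot's left (+y) within 21 deg. Origin: centre of the base's underside; z: axis, base to closed top; x: line of the two lugs (x and -x alike).
- jar_lug (a point): Outer end of one of the jar's two blue bayonet lugs, 31 mm from the axis on the jar's +x; the other points to -x. Each is 11 mm wide, 5 mm high, 2 to 7 mm above the jar's underside. An orange stripe runs up both faces above the lugs and across the closed top along the line of the lugs.
- mill: White sample mill, fixed on the bench, 124 mm wide, deck 94 mm high from 75 mm behind to 72 mm in front of its origin, then a console sloping down towards its -x (robot) side, to 168 mm. A dark steel bayonet collar (outer radius 40 mm) stands on the deck. Origin: on the bench under the collar's axis; z up; x away from the console.
- mill_mouth (a point): Centre of the collar's mouth, 112 mm above the bench, axes as the mill's. The opening, radius 25.5 mm, has a lip 4 mm thick with two gaps for the lugs. A jar pushed in until its underside is over 11 mm below the mouth (stop at 16) can be turned 60 deg clockwise seen from above, lugs under the lip, to firm stops. Let go, the spring lifts it until the lugs bear on the lip: underside 11 mm below.
- mill_gap (a point): Middle of one gap in the collar's lip, 30 mm from the collar's axis, level with the mouth, at 60 deg counterclockwise seen from above from the mill's +x; the other gap is at 240 deg. Each gap is 44 deg wide and has a white mark on the collar's top.
- mill_lock (a point): Point on the collar's top, 37 mm from its axis on the mill's +x, with an orange mark (another one on -x): where the lugs point when the jar is locked, so that the line of the lugs lies along the mill's x.
- plate (a joint): Sprung plate inside the collar (45 mm across) on which the jar's base sits: 0 released, its top 5 mm below the mouth; 0.011 m fully down. It pushes up with 3 N at 0 and 11 N fully down. A jar with its lugs in the gaps rests on it; a jar that is not locked is lifted again.
- start_top (a point): Centre of the top face of the green start button (26 mm across, about 101 mm above the bench) on the mill's sloping console. The console's face, and so the button's top, leans 15 degrees from level towards the mill's -x; a straight downward push with the closed fingers works it.
- start (a joint): Travel of the start button, m: 0 released, 0.006 fully pressed (about 5 N). It springs back. It counts as pressed beyond 0.003.
- reagent: Amber reagent bottle with a blue cap, 68 mm in diameter, 125 mm tall, loose, standing. Origin: centre of its underside. To be left alone.
- beaker: White open beaker, 72 mm across the rim, 85 mm tall, loose, standing. Origin: centre of its underside. To be left alone.
- tube_rack: Blue block rack of small capped tubes, 86 x 86 x 60 mm, loose. Origin: centre of its underside. To be left alone.
There are look-alikes about, which are no part of the job. What is shaped like the jar but red or turquoise is not meant.

How it is judged (in metres and radians):
On the way, in this order (a step that is already met when the one before it is completed fails the run):
1. the jar stands upright on its blue base on the bench (angle between jar's own z axis and vertical below 0.1 rad and height (world z) of jar below 0.008 m), for 0.3 s.
2. the jar is in the collar and pushed down against the spring (z of jar in the frame of mill_mouth below -0.0095 m and horizontal distance between jar and mill_mouth below 0.004 m and angle between jar's own z axis and vertical below 0.1 rad), for 0.1 s.
3. the jar is turned clockwise to the stop and held by the collar, let go (z of jar in the frame of mill_mouth between -0.018 and -0.0085 m and horizontal distance between jar and mill_mouth below 0.004 m and angle between the x axis of jar and the x axis of mill, either way round below 0.17 rad and angle between jar's own z axis and vertical below 0.08 rad and contact force between the fingers and jar below 0.3 N), for 0.2 s.
4. the start button is pressed with the jar locked (z of jar in the frame of mill_mouth between -0.018 and -0.0085 m and horizontal distance between jar and mill_mouth below 0.004 m and angle between the x axis of jar and the x axis of mill, either way round below 0.17 rad and angle between jar's own z axis and vertical below 0.08 rad and value of joint start above 0.003 m), for 0.05 s.
At the end, for the whole second after the job is handed in: Jar locked on the mill: underside 8.5 to 18 mm below the collar's mouth, within 4 mm of its axis, line of lugs within 0.17 rad of the mill's x, upright within 0.08 rad, at rest; start button pressed and sprung back (below 2 mm); bystanders upright within 0.2 rad (z of jar in the frame of mill_mouth between -0.018 and -0.0085 m and horizontal distance between jar and mill_mouth below 0.004 m and angle between the x axis of jar and the x axis of mill, either way round below 0.17 rad and angle between jar's own z axis and vertical below 0.08 rad and linear speed of jar below 0.02 m/s and value of joint start below 0.002 m and angle between each of reagent, beaker, tube_rack's own z axis and vertical below 0.2 rad); the robot touches nothing.
It fails at once if the bottle, the beaker or the tube rack is shifted by more than 20 mm (distance of any of reagent, beaker, tube_rack from where it was at the start of the episode above 0.02 m).
It also fails if it takes over 67 s, if anything falls off the work surface, if the arm or the gripper's body presses on something with over 40 N, if the wrist force passes 120 N, or if a joint passes its speed limit or range.

## Working session

There is one attempt and no reset: what is moved stays moved. The work goes in short steps, Python scripts to look and compute and a tool call to move; the robot and the scene stay as the last step left them, time stands still between calls to the robot, and variables do not carry over. Pictures are saved under pics/ and viewed, about 8 in all and at most 12, crops included, and the job is handed in when it is done.

Besides the shell and the picture viewer there is one more tool, called as name(argument=value, ...), one argument or row to a line, values as JSON. servo_tool: Moves the arm, as the interface text tells. Its arguments: {"type":"object","properties":{"steps":{"type":"array"}},"required":["steps"]}

```bash
mkdir -p pics
cat > h.py <<'E'
from plant import *
import numpy as np, cv2
def grab(n):
    d=get_image(n); return d
def pts(d):
    z=d["z_map"].astype(float); h,w=z.shape
    u,v=np.meshgrid(np.arange(w),np.arange(h))
    p=np.stack([u,v],-1).reshape(-1,1,2).astype(np.float64)
    n=cv2.undistortPoints(p,np.array(d["intrinsics"],float),np.array(d["dist"],float)).reshape(h,w,2)
    c=np.stack([n[...,0]*z,-n[...,1]*z,-z,np.ones_like(z)],-1)
    P=c@np.array(d["world_from_camera"],float).T
    P=P[...,:3]; P[z==0]=np.nan
    return P
E
python3 - <<'E'
from h import *
for n in("top","scene"):
    d=grab(n); cv2.imwrite(f"pics/{n}0.png",cv2.resize(d["image"][...,::-1],(768,576),interpolation=cv2.INTER_AREA))
    np.savez(f"{n}0.npz",img=d["image"],P=pts(d)); print(n,np.round(d["world_from_camera"],2).tolist(),d["intrinsics"])
s=get_state();print(s["tcp_pos"],s["orientation"],s["gripper_width"],s["time_s"]);
import plant;print([k for k in dir(plant) if not k.startswith('_')]); print(globals().get("tcp_to_grasp"))
E
```

```text
top [[0.01, 0.99, -0.17, 422.15], [-1.0, 0.01, 0.01, -64.61], [0.01, 0.17, 0.99, 941.79], [0.0, 0.0, 0.0, 1.0]] [[397.35249223   0.         249.10849993]
 [  0.         397.35249223 194.97652728]
 [  0.           0.           1.        ]]
scene [[-0.42, -0.54, 0.73, 1429.13], [0.91, -0.24, 0.34, 327.06], [-0.01, 0.8, 0.59, 814.25], [0.0, 0.0, 0.0, 1.0]] [[499.13687933   0.         253.97694738]
 [  0.         499.13687933 192.25496726]
 [  0.           0.           1.        ]]
[243.13208427 575.1542879  238.00410562] [-1.37328094 -0.90896904  0.91108459] 88.24194950730956 0.1
['PlanningError', 'get_image', 'get_state', 'job_done', 'tcp_to_grasp']
18.700000000000003
```

View pics/top0.png

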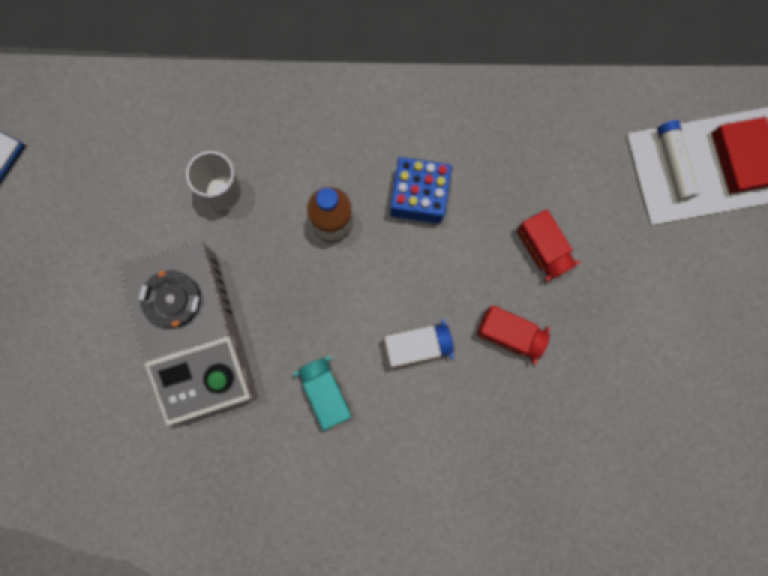

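View pics/scene0.png

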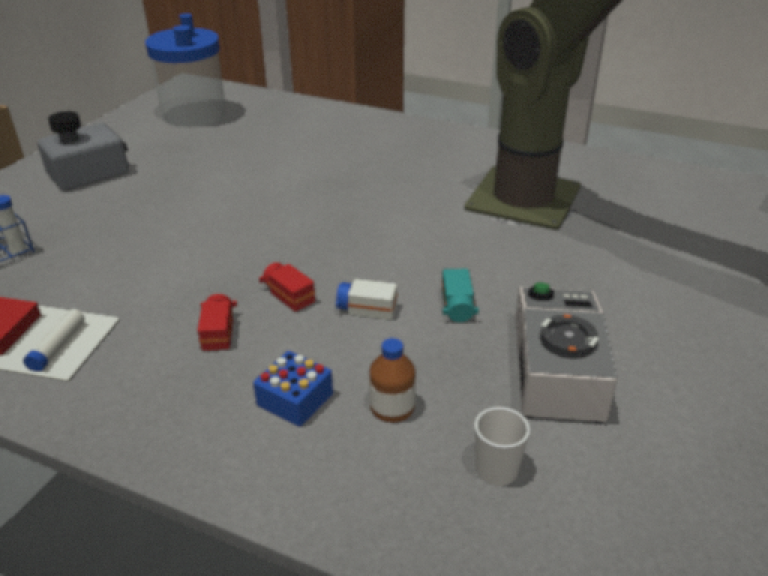

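The top view shows the jar at about (418,345), with its blue base to the right, and the mill collar at (170,298). The white gap marks are at (143,293) and (195,304), the orange marks at (162,273) and (176,324), and the green button at (217,380). Next I'll measure these.

```bash
cat >> h.py <<'E'
def ray(d,uv,h):
    n=cv2.undistortPoints(np.array(uv,float).reshape(-1,1,2),np.array(d["intrinsics"],float),np.array(d["dist"],float)).reshape(-1,2)
    W=np.array(d["world_from_camera"],float); r=np.c_[n[:,0],-n[:,1],-np.ones(len(n))]@W[:3,:3].T
    return W[:3,3]+r*((h-W[2,3])/r[:,2])[:,None]
def masks(img):
    H=cv2.cvtColor(img,cv2.COLOR_RGB2HSV).astype(int); h,s,v=H[...,0],H[...,1],H[...,2]
    return dict(white=(s<45)&(v>150),blue=(h>105)&(h<128)&(s>130)&(v>60),orange=(h<16)&(h>5)&(s>120)&(v>100),green=(h>45)&(h<75)&(s>120))
def blobs(m,lo=4):
    n,l,st,c=cv2.connectedComponentsWithStats(m.astype(np.uint8)); return [(l==i,c[i],st[i,4]) for i in range(1,n) if st[i,4]>=lo]
E
python3 - <<'E'
from h import *
from scipy.spatial.transform import Rotation as R
d=grab("top");P=pts(d);M=masks(d["image"])
for k,h in(("white",None),("blue",None),("orange",None),("green",None)):
    for m,c,a in blobs(M[k]):
        z=np.nanmedian(P[m][:,2]); print(k,np.round(c),a,"z",round(z),np.round(np.nanmedian(P[m],axis=0)),"ray",np.round(ray(d,c,z)[0],1), np.round(cv2.minAreaRect(np.argwhere(m)[:,::-1].astype(np.float32))[1:],1) if 0 else "")
# jar top face
x0=P[...,0];y0=P[...,1];z=P[...,2]
sel=(z>40)&(z<60)&M["white"]&(np.abs(np.indices(z.shape)[1]-275)<30)&(np.abs(np.indices(z.shape)[0]-230)<25)
r=cv2.minAreaRect(P[sel][:,:2].astype(np.float32)); print("jar top rect",r,cv2.boxPoints(r),np.nanmedian(z[sel]))
s=get_state();print(R.from_rotvec(s["orientation"]).as_matrix().round(3))
# bystanders extents: points 10-130 high
for nm,(u,v) in dict(turq=(216,263),reag=(219,140),rack=(281,126),beak=(141,118),red1=(343,222)).items(): print(nm,np.round(P[v,u]))
E
```

```text
white [459. 114.] 3185 z 6 [ 781. -581.    6.] ray [ 788.2 -583.     6.2] 
white [ 3. 98.] 141 z 15 [809. 524.  15.] ray [806.5 522.9  14.8] 
white [135. 111.] 87 z 85 [761. 198.  85.] ray [753.8 188.1  84.7] 
white [287. 111.] 16 z 61 [ 769. -157.   61.] ray [ 768.9 -156.1   60.6] 
white [145. 124.] 124 z 6 [748. 183.   6.] ray [751.2 185.2   5.7] 
white [268. 124.] 18 z 61 [ 736. -113.   61.] ray [ 736.1 -113.1   61.1] 
white [292. 128.] 17 z 59 [ 729. -171.   59.] ray [ 729.  -169.7   59.2] 
white [283. 135.] 17 z 59 [ 712. -148.   59.] ray [ 712.9 -148.    59.2] 
white [ 95. 194.] 21 z 113 [559. 253. 113.] ray [557.9 253.  112.9] 
white [113. 199.] 10 z 108 [550. 216. 108.] ray [550.1 216.  107.8] 
white [129. 202.] 22 z 113 [543. 180. 113.] ray [542.8 180.2 112.5] 
white [275. 230.] 690 z 48 [ 493. -130.   48.] ray [ 493.1 -129.6   48. ] 
white [131. 252.] 471 z 82 [443. 178.  82.] ray [439.1 178.2  81.9] 
white [128. 262.] 14 z 80 [420. 185.  80.] ray [420.1 185.   79.9] 
white [121. 264.] 16 z 79 [416. 198.  79.] ray [415.7 198.6  79. ] 
white [115. 266.] 17 z 80 [411. 212.  8
[... 469 characters left out ...]
26.] 163 z 45 [ 503. -178.   45.] ray [ 502.8 -178.6   45.2] 
orange [108. 182.] 11 z 112 [585. 227. 112.] ray [584.9 228.1 112.2] 
orange [117. 215.] 17 z 113 [515. 204. 113.] ray [515.2 204.3 112.5] 
green [144. 253.] 141 z 100 [438. 146. 100.] ray [437.7 146.  100.3] 
jar top rect ((493.394287109375, -130.0308380126953), (46.32731246948242, 75.7991943359375), 13.058597564697266) [[ 462.26633   -98.345116]
 [ 479.39297  -172.1841  ]
 [ 524.5222   -161.71655 ]
 [ 507.3956    -87.87758 ]] 48.02803477922487
[[ 0.389 -0.    -0.921]
 [ 0.921 -0.001  0.389]
 [-0.001 -1.    -0.   ]]
turq [419.   0.  47.]
reag [683.  -4. 106.]
rack [ 737. -144.   50.]
beak [765. 194.  10.]
red1 [ 513. -283.   50.]
```

servo_tool(
  steps=[
    [[1.7,-4.6,0],[0,0,-4.5],8.8],
    [[1.7,-4.6,0],[0,0,-4.5],8.8],
    [[1.7,-4.6,0],[0,0,-4.5],8.8],
    [[1.7,-4.6,0],[0,0,-4.5],8.8],
    [[1.7,-4.6,0],[0,0,-4.5],8.8],
    [[1.7,-4.6,0],[0,0,-4.5],8.8],
    [[1.7,-4.6,0],[0,0,-4.5],8.8],
    [[1.7,-4.6,0],[0,0,-4.5],8.8],
    [[1.7,-4.6,0],[0,0,-4.5],8.8],
    [[1.7,-4.6,0],[0,0,-4.5],8.8],
    [[1.7,-4.6,0],[0,0,-4.5],8.8],
    [[1.7,-4.6,0],[0,0,-4.5],8.8],
  ],
)

```text
time_s: 1.35
tcp_pos: [443.1, 16.8, 237.0]
orientation: [-1.558, -0.164, 0.158]
contact_force: [-0.3, 0.1, -0.1]
gripper_width: 88.2
```

servo_tool(
  steps=[
    [[1.2,-3.6,-2.0],[-7.3,-1.7,1],8.8],
    [[1.2,-3.6,-2.0],[-7.3,-1.7,0],8.8],
    [[1.2,-3.6,-2.0],[-7.3,-1.7,0],8.8],
    [[1.2,-3.6,-2.0],[-7.3,-1.7,0],8.8],
    [[0,0,0],[0,0,0],8.8],
  ],
)

```text
time_s: 1.85
tcp_pos: [493.7, -146.9, 156.4]
orientation: [-2.104, -0.225, 0.098]
contact_force: [-0.2, 1.1, -0.0]
gripper_width: 88.2
```

```bash
cat >> h.py <<'E'
from scipy.spatial.transform import Rotation as R
def tool():
    s=get_state(); M=R.from_rotvec(s["orientation"]).as_matrix(); p=np.array(s["tcp_pos"])
    print("t",round(s["time_s"],2),"tcp",p.round(1),"grasp",(p-tcp_to_grasp*M[:,1]).round(1),"jawx",M[:,0].round(3),"dir",M[:,1].round(3),"w",round(s["gripper_width"],1),"F",np.round(s["contact_force"],1),"q",np.round(s["joint_positions"],2))
    return s,M,p
E
python3 -c "
from h import *
tool()"
```

```text
t 1.85 tcp [ 493.7 -146.9  156.4] grasp [ 491.4 -137.4  172.4] jawx [0.98  0.2   0.021] dir [ 0.121 -0.504 -0.855] w 88.2 F [-0.2  1.1 -0. ] q [-0.53  0.84  0.67  2.21  0.43  0.12 -0.3 ]
```

servo_tool(
  steps=[
    [[0,0.9,-3.0],[0,1,1.5],8.8],
    [[0,0.9,-3.0],[0,0,0],8.8],
    [[0,0,-3.0],[0,0,0],8.8],
    [[0,0,-2.5],[0,0,0],8.8],
    [[0,0,0],[0,0,0],8.8],
  ],
)

```text
time_s: 2.35
tcp_pos: [499.9, -130.8, 98.4]
orientation: [-2.101, -0.24, 0.133]
contact_force: [-0.5, 0.5, 0.6]
gripper_width: 88.1
```

```bash
python3 -c "
from h import *
tool()"
```

```text
t 2.35 tcp [ 499.9 -130.8   98.4] grasp [ 497.7 -121.4  114.4] jawx [0.974 0.225 0.002] dir [ 0.117 -0.502 -0.857] w 88.1 F [-0.5  0.5  0.6] q [-0.52  0.97  0.62  2.2   1.05  0.05 -0.97]
```

servo_tool(
  steps=[
    [[-0.4,0.4,-1.0],[5.8,1.4,0],8.8],
    [[-0.4,0.4,-1.5],[5.8,1.4,0],8.8],
    [[0,0,-2.0],[5.8,1.4,0],8.8],
    [[0,0,-1.5],[0,0,0],8.8],
    [[0,0,0],[0,0,0],8.8],
  ],
)

```text
time_s: 2.85
tcp_pos: [496.2, -122.6, 45.6]
orientation: [-1.769, -0.21, 0.14]
contact_force: [0.8, 0.7, -0.5]
gripper_width: 88.1
```

```bash
python3 -c "
from h import *
tool()"
```

```text
t 2.85 tcp [ 496.2 -122.6   45.6] grasp [ 495.  -118.9   63.9] jawx [0.976 0.218 0.021] dir [ 0.065 -0.198 -0.978] w 88.1 F [ 0.8  0.7 -0.5] q [-0.07  0.89  0.16  2.15  1.06  0.08 -0.82]
```

servo_tool(
  steps=[
    [[-0.4,0,-1.5],[0,1.2,0.5],8.8],
    [[0,0,-1.5],[0,0,0],8.8],
    [[0,0,-0.7],[0,0,0],8.8],
    [[0,0,0],[0,0,0],8.8],
  ],
)

```text
time_s: 3.25
tcp_pos: [495.8, -123.5, 16.5]
orientation: [-1.767, -0.207, 0.159]
contact_force: [-0.8, -1.0, -0.9]
gripper_width: 87.9
```

```bash
python3 -c "
from h import *
tool()"
```

```text
t 3.25 tcp [ 495.8 -123.5   16.5] grasp [ 494.8 -119.8   34.8] jawx [0.974 0.226 0.006] dir [ 0.052 -0.198 -0.979] w 87.9 F [-0.8 -1.  -0.9] q [-0.08  0.95  0.18  2.13  1.52  0.05 -1.28]
```

servo_tool(
  steps=[
    [[-0.5,0,-0.5],[0,0,0],8.8],
    [[0,0,-0.3],[0,0,0],8.8],
    [[0,0,0],[0,0,0],4.0],
    [[0,0,0],[0,0,0],4.0],
    [[0,0,0],[0,0,0],4.0],
    [[0,0,0],[0,0,0],4.0],
    [[0,0,0],[0,0,0],4.0],
  ],
)

```text
time_s: 3.95
tcp_pos: [492.9, -121.2, 10.7]
orientation: [-1.769, -0.213, 0.162]
contact_force: [-1.1, 0.2, -0.1]
gripper_width: 50.2
```

```bash
python3 -c "
from h import *
tool()"
```

```text
t 3.95 tcp [ 492.9 -121.2   10.7] grasp [ 491.8 -117.4   29. ] jawx [0.973 0.232 0.007] dir [ 0.055 -0.199 -0.978] w 50.2 F [-1.1  0.2 -0.1] q [-0.04  0.96  0.09  2.14  1.71  0.12 -1.46]
```

servo_tool(
  steps=[
    [[0,0,0],[0,0,0],4.0],
    [[0,0,2],[0,0,0],4.0],
    [[0,0,2],[4,0.9,0],4.0],
    [[0,0,2],[6,1.4,0],4.0],
    [[0,0,1],[6,1.4,0],4.0],
    [[0,0,1],[6,1.4,0],4.0],
    [[0,0,1],[6,1.4,0],4.0],
  ],
)

```text
time_s: 4.65
tcp_pos: [493.6, -119.1, 68.1]
orientation: [-1.366, -0.174, 0.2]
contact_force: [0.0, 0.4, -3.5]
gripper_width: 48.1
```

```bash
python3 -c "
from h import *
tool()"
```

```text
t 4.65 tcp [ 493.6 -119.1   68.1] grasp [ 494.3 -122.6   86.5] jawx [0.97  0.242 0.008] dir [-0.04   0.191 -0.981] w 48.1 F [ 0.   0.4 -3.5] q [ 0.66  0.95 -0.7   1.94  0.71  0.59 -0.21]
```

servo_tool(
  steps=[
    [[0,0,1],[7.8,1.8,0],4.0],
    [[0,0,1],[7.8,1.8,0],4.0],
    [[0,0,1],[7.8,1.8,0],4.0],
    [[0,0,0],[7.8,1.8,0],4.0],
    [[0,0,0],[7.8,1.8,0],4.0],
    [[0,0,0],[7.8,1.8,0],4.0],
    [[0,0,0],[7.8,1.8,0],4.0],
    [[0,0,0],[0,0,0],4.0],
  ],
)

```text
time_s: 5.45
tcp_pos: [493.1, -129.6, 96.1]
orientation: [-0.354, -0.055, 0.2]
contact_force: [-0.7, -0.9, -3.0]
gripper_width: 47.6
```

```bash
python3 -c "
from h import *
tool()"
```

```text
t 5.45 tcp [ 493.1 -129.6   96.1] grasp [ 496.5 -146.8  102.7] jawx [0.979 0.204 0.019] dir [-0.185  0.919 -0.349] w 47.6 F [-0.7 -0.9 -3. ] q [ 1.06  1.52 -1.12  1.36  0.15  1.38  0.4 ]
```

servo_tool(
  steps=[
    [[0,0,-0.5],[4.5,1.6,0.5],4.0],
    [[0,0,0],[4.5,1.6,0.5],4.0],
    [[0,0,0],[0,0,0],4.0],
  ],
)

```text
time_s: 5.75
tcp_pos: [493.3, -129.0, 91.5]
orientation: [-0.196, -0.019, 0.223]
contact_force: [0.1, -0.5, -1.4]
gripper_width: 47.8
```

```bash
python3 -c "
from h import *
tool()
for n in ('scene','top'):
    d=grab(n);P=pts(d);np.savez(n+'1.npz',img=d['image'],P=P)
    if n=='scene': cv2.imwrite('pics/scene1.png',cv2.resize(d['image'][120:280,150:370,::-1],(770,560)))
    M=masks(d['image'])
    for k in('blue','white'):
        for m,c,a in blobs(M[k],20):
            q=np.nanmedian(P[m],axis=0)
            if 400<q[0]<600 and -260<q[1]<-60: print(n,k,c.round(),a,q.round(1),'z',np.nanmin(P[m][:,2]).round(1),np.nanmax(P[m][:,2]).round(1))
"
```

```text
t 5.75 tcp [ 493.3 -129.    91.5] grasp [ 497.4 -146.9   95.2] jawx [ 0.975  0.222 -0.003] dir [-0.218  0.956 -0.196] w 47.8 F [ 0.1 -0.5 -1.4] q [ 1.04  1.61 -1.13  1.25  0.09  1.52  0.42]
scene blue [243. 201.] 61 [ 517.1 -131.4   31.2] z 25.4 40.1
scene white [237. 168.] 91 [ 503.  -154.2  120.1] z -3.0 123.4
scene white [248. 169.] 98 [ 495.8 -127.6  120.1] z -3.5 124.2
top white [290. 224.] 203 [ 499.8 -155.8  122.9] z 118.6 126.3
top white [277. 227.] 209 [ 493.4 -129.   123.2] z 116.8 127.1
```

View pics/scene1.png

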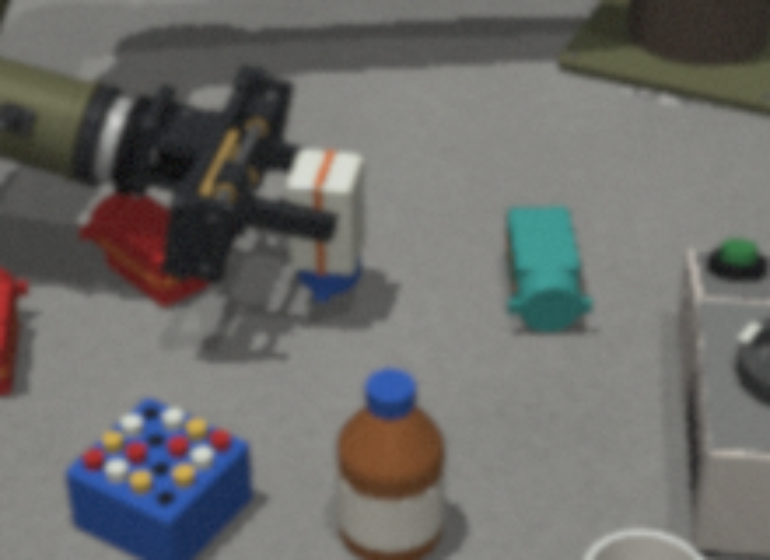

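The jar is upright in the grip, with its underside at about 23 mm and the red jar behind the gripper. I'll shift it clear of the red jar, then lower it.

servo_tool(
  steps=[
    [[1.5,2.9,0],[0,0,0],4.0],
    [[1.5,2.9,0],[0,0,0],4.0],
    [[1.5,2.9,0],[0,0,0],4.0],
    [[0,0,0],[0,0,0],4.0],
    [[0,0,-0.8],[0,0,0],4.0],
    [[0,0,-0.7],[0,0,0],4.0],
    [[0,0,0],[0,0,0],4.0],
  ],
)

```text
time_s: 6.55
tcp_pos: [541.8, -41.0, 87.9]
orientation: [-0.225, -0.041, 0.224]
contact_force: [0.5, -0.3, -0.8]
gripper_width: 48.0
```

```bash
python3 -c "
from h import *
tool()"
```

```text
t 6.55 tcp [541.8 -41.   87.9] grasp [545.8 -58.7  92.1] jawx [0.974 0.224 0.015] dir [-0.215  0.95  -0.226] w 48.0 F [ 0.5 -0.3 -0.8] q [ 0.92  1.61 -1.16  1.3   0.08  1.35  0.39]
```

servo_tool(
  steps=[
    [[0,0,-0.8],[1.7,1.2,0],4.0],
    [[0,0,-0.8],[0,0,0],4.0],
    [[0,0,0],[0,0,0],4.0],
  ],
)

```text
time_s: 6.85
tcp_pos: [542.1, -43.1, 70.2]
orientation: [-0.191, -0.021, 0.221]
contact_force: [1.3, 0.0, 0.7]
gripper_width: 48.1
```

```bash
python3 -c "
from h import *
tool()
d=grab('top');P=pts(d);m=masks(d['image'])['white']&(abs(P[...,0]-545)<50)&(abs(P[...,1]+55)<50)&(P[...,2]>70);print(np.nanmedian(P[m],axis=0),m.sum())"
```

```text
t 6.85 tcp [542.1 -43.1  70.2] grasp [546.1 -61.   73.8] jawx [ 0.976  0.22  -0.   ] dir [-0.216  0.958 -0.191] w 48.1 F [1.3 0.  0.7] q [ 0.92  1.66 -1.15  1.25  0.08  1.38  0.4 ]
[544.97485261 -57.70593597 100.08639118] 386
```

servo_tool(
  steps=[
    [[0,0,-0.2],[0,0,0],4.0],
    [[0,0,0],[0,0,0],8.8],
    [[0,0,0],[0,0,0],8.8],
    [[0,0,0],[0,0,0],8.8],
    [[0,0,0],[0,0,0],8.8],
    [[0,0,0],[0,0,0],8.8],
  ],
)

```text
time_s: 7.5
tcp_pos: [542.2, -42.8, 70.6]
orientation: [-0.189, -0.023, 0.222]
contact_force: [-0.5, 0.6, 0.1]
gripper_width: 85.5
```

```bash
python3 -c "
from h import *
tool()
d=grab('top');P=pts(d);m=masks(d['image'])['white']&(abs(P[...,0]-545)<50)&(abs(P[...,1]+55)<50)&(P[...,2]>70);print(np.nanmedian(P[m],axis=0),m.sum())
r=cv2.minAreaRect(P[m][:,:2].astype(np.float32));print(r)"
```

```text
t 7.5 tcp [542.2 -42.8  70.6] grasp [546.2 -60.8  74.1] jawx [0.975 0.221 0.002] dir [-0.216  0.958 -0.188] w 85.5 F [-0.5  0.6  0.1] q [ 0.92  1.66 -1.15  1.25  0.08  1.38  0.4 ]
[543.59301123 -57.74262262  99.82025299] 392
((543.7540283203125, -56.176658630371094), (46.92262649536133, 47.06447982788086), 13.423161506652832)
```

servo_tool(
  steps=[
    [[0,0,3],[0,0,0],8.8],
    [[0,0,4],[0,0,0],8.8],
    [[0,0,4],[0,0,0],8.8],
    [[0,0,3],[-7.8,-1.8,0],8.8],
    [[0,0,1],[-7.8,-1.8,0],8.8],
    [[0,0,0],[-7.8,-1.8,0],8.8],
    [[0,0,0],[-7.8,-1.8,0],8.8],
    [[0,0,0],[-7.8,-1.8,0],8.8],
    [[0,0,0],[-7.8,-1.8,0],8.8],
    [[0,0,0],[-7.8,-1.8,0],8.8],
    [[0,0,0],[-7.8,-1.8,0],8.8],
    [[0,0,0],[-7.8,-1.8,0],8.8],
  ],
)

```text
time_s: 8.75
tcp_pos: [542.8, -46.4, 223.3]
orientation: [-1.479, -0.176, 0.154]
contact_force: [0.4, 0.3, -0.8]
gripper_width: 87.8
```

```bash
python3 -c "
from h import *
tool()"
```

```text
t 8.75 tcp [542.8 -46.4 223.3] grasp [542.7 -48.  242. ] jawx [0.977 0.21  0.023] dir [ 0.005  0.086 -0.996] w 87.8 F [ 0.4  0.3 -0.8] q [ 0.52  0.71 -0.8   1.81  0.54  0.85 -0.3 ]
```

servo_tool(
  steps=[
    [[0.1,-1.0,-2],[-5,0.2,1.3],8.8],
    [[0,0,-3],[0,0,0],8.8],
    [[0,0,-3],[0,0,0],8.8],
    [[0,0,0],[0,0,0],8.8],
  ],
)

```text
time_s: 9.15
tcp_pos: [543.9, -47.6, 147.5]
orientation: [-1.57, -0.207, 0.191]
contact_force: [-0.8, -0.7, -0.1]
gripper_width: 88.4
```

```bash
python3 -c "
from h import *
tool()
d=grab('scene');P=pts(d);M=masks(d['image'])
for k in ('white','orange','blue'):
    m=M[k]&(abs(P[...,0]-545)<50)&(abs(P[...,1]+55)<50);print(k,np.nanmedian(P[m],axis=0),m.sum(),np.nanmax(P[m][:,2]))
t=(abs(P[...,2]-100)<4)&M['white']&(abs(P[...,0]-545)<60)&(abs(P[...,1]+55)<60);print(P[t].mean(0),cv2.minAreaRect(P[t][:,:2].astype(np.float32)))
cv2.imwrite('pics/scene2.png',cv2.resize(d['image'][100:260,150:370,::-1],(770,560)))"
```

```text
t 9.15 tcp [543.9 -47.6 147.5] grasp [543.7 -47.5 166.2] jawx [0.968 0.251 0.009] dir [ 0.011 -0.007 -1.   ] w 88.4 F [-0.8 -0.7 -0.1] q [ 0.38  0.79 -0.65  1.89  0.73  0.71 -0.45]
white [556.23312147 -63.59747767  98.74346443] 104 102.30746666336711
orange [568.15998279 -48.9250509   69.28210288] 55 101.84825110136342
blue [561.91916347 -39.15808176  11.89893461] 28 18.708776035934534
[554.07189209 -62.698945    98.84855736] ((549.167236328125, -60.5640754699707), (47.41521453857422, 33.175376892089844), 15.265031814575195)
```

View pics/scene2.png

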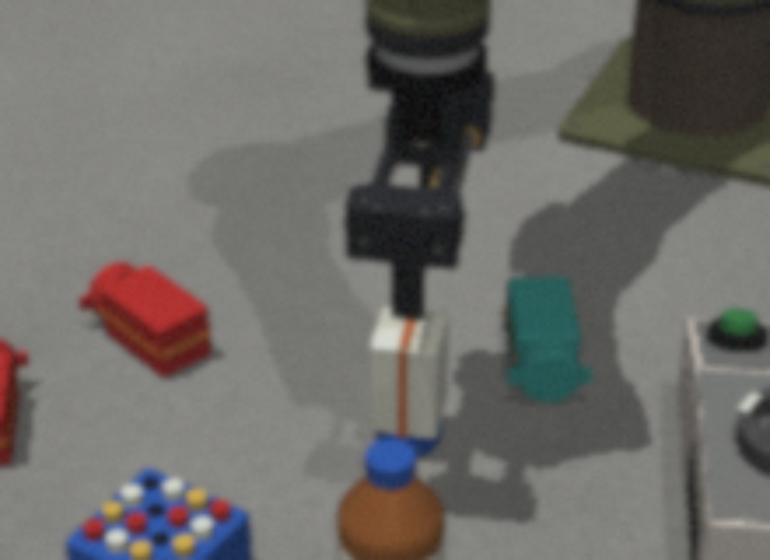

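The jar stands upright between the open fingers, with the stripe facing the camera. Next I'll shift 8 mm along -y, descend and grip.

servo_tool(
  steps=[
    [[0,-0.9,-1.0],[0,0.4,-1],8.8],
    [[0,0,-3.0],[0,0,0],8.8],
    [[0,0,-3.0],[0,0,0],8.8],
    [[0,0,-1.5],[0,0,0],8.8],
    [[0,0,0],[0,0,0],8.8],
  ],
)

```text
time_s: 9.7
tcp_pos: [549.9, -60.9, 66.0]
orientation: [-1.572, -0.189, 0.164]
contact_force: [-0.8, 0.5, -0.6]
gripper_width: 87.8
```

```bash
python3 -c "
from h import *
tool()"
```

```text
t 9.7 tcp [549.9 -60.9  66. ] grasp [549.6 -60.8  84.7] jawx [0.975 0.223 0.015] dir [ 0.017 -0.007 -1.   ] w 87.8 F [-0.8  0.5 -0.6] q [ 0.33  0.9  -0.53  1.91  0.87  0.55 -0.57]
```

servo_tool(
  steps=[
    [[-0.6,0.4,-0.6],[0,1,0],8.8],
    [[0,0,-0.5],[0,0,0],8.8],
    [[0,0,0],[0,0,0],8.8],
  ],
)

```text
time_s: 10.0
tcp_pos: [545.3, -58.1, 56.6]
orientation: [-1.571, -0.175, 0.173]
contact_force: [0.3, -0.3, 0.0]
gripper_width: 88.1
```

```bash
python3 -c "
from h import *
tool()"
```

```text
t 10.0 tcp [545.3 -58.1  56.6] grasp [545.3 -58.   75.3] jawx [0.976 0.219 0.   ] dir [ 0.002 -0.007 -1.   ] w 88.1 F [ 0.3 -0.3  0. ] q [ 0.32  0.92 -0.52  1.92  0.87  0.55 -0.59]
```

servo_tool(
  steps=[
    [[0,0,0],[0,0,0],4.0],
    [[0,0,0],[0,0,0],4.0],
    [[0,0,0],[0,0,0],4.0],
    [[0,0,0],[0,0,0],4.0],
    [[0,0,0],[0,0,0],4.0],
    [[0,0,0],[0,0,0],4.0],
    [[0,0,1],[0,0,0],4.0],
    [[0,0,4],[0,0,0],4.0],
    [[0,0,4.5],[0,0,0],4.0],
    [[0,0,4.5],[0,0,0],4.0],
    [[0,0,2],[0,0,0],4.0],
    [[0,0,0],[0,0,0],4.0],
  ],
)

```text
time_s: 11.2
tcp_pos: [543.5, -57.4, 225.5]
orientation: [-1.569, -0.175, 0.176]
contact_force: [-0.0, -0.0, -1.5]
gripper_width: 47.3
```

servo_tool(
  steps=[
    [[0,4,0],[0,0,8],4.0],
    [[0,4,0],[0,0,8],4.0],
    [[0,4,0],[0,0,8],4.0],
    [[0,4,0],[0,0,8],4.0],
    [[0,4,0],[0,0,8],4.0],
    [[0,4,0],[0,0,8],4.0],
    [[0,3,0],[0,0,8],4.0],
    [[0,0,0],[0,0,6],4.0],
    [[0,0,0],[0,0,0],4.0],
  ],
)

```text
time_s: 12.1
tcp_pos: [535.7, 216.9, 215.7]
orientation: [-1.316, -1.037, 1.049]
contact_force: [-0.5, -0.7, -0.7]
gripper_width: 47.6
```

```bash
cat >> h.py <<'E'
def jar(n='top'):
    d=grab(n);P=pts(d);M=masks(d['image']);s,T,p=tool()
    zt=p[2]+45
    m=M['white']&(np.abs(P[...,2]-zt)<15)&(np.hypot(P[...,0]-p[0],P[...,1]-p[1])<55)
    z=np.nanmedian(P[m][:,2]); r=cv2.minAreaRect(P[m][:,:2].astype(np.float32)); print('jar top z',z.round(1),'rect',np.round(r[0],1),np.round(r[1],1),round(r[2],1),m.sum(), 'mean',P[m].mean(0).round(1))
    return d,P,M
E
python3 -c "
from h import *
d,P,M=jar()
cv2.imwrite('pics/top2.png',cv2.resize(d['image'][140:300,50:270,::-1],(770,560)))"
```

```text
t 12.15 tcp [535.5 217.2 215.9] grasp [535.5 217.4 234.6] jawx [ 0.226  0.974 -0.01 ] dir [-0.   -0.01 -1.  ] w 47.8 F [-0.   0.7 -1.3] q [ 0.06  0.82 -0.98  1.71  0.78  1.06  0.14]
jar top z nan rect [0. 0.] [0. 0.] 0.0 0 mean [nan nan nan]
  return np.nanmean(a, axis, out=out, keepdims=keepdims)
h.py:32: RuntimeWarning: Mean of empty slice.
  z=np.nanmedian(P[m][:,2]); r=cv2.minAreaRect(P[m][:,:2].astype(np.float32)); print('jar top z',z.round(1),'rect',np.round(r[0],1),np.round(r[1],1),round(r[2],1),m.sum(), 'mean',P[m].mean(0).round(1))
  ret = um.true_divide(
```

View pics/top2.png

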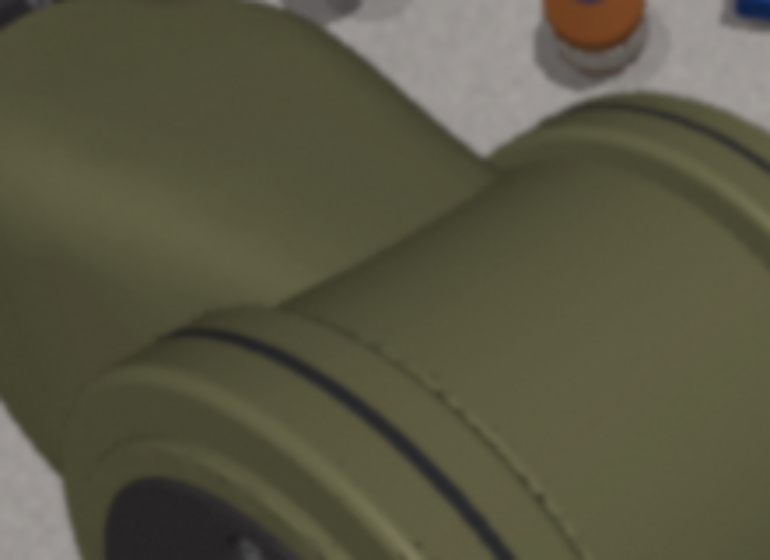

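The arm hides the top view, so I'll use the scene camera and compare the jar's face with the collar marks.

```bash
python3 -c "
from h import *
s,T,p=tool(); 
d=grab('scene');P=pts(d);M=masks(d['image'])
cv2.imwrite('pics/scene3.png',cv2.resize(d['image'][110:270,270:490,::-1],(770,560)))
# jar face: normal n
j=T[:,0].copy(); j[2]=0; j/=np.linalg.norm(j); n=np.array([j[1],-j[0],0]); c0=np.array([p[0],p[1],0])
u=(P-c0)@n; v=(P-c0)@j; z=P[...,2]
for zz in range(130,270,10):
    m=(abs(v)<16)&(u>10)&(u<40)&(abs(z-zz)<5)
    if m.sum()>3: print(zz,m.sum(),'u',np.median(u[m]).round(1),'v',np.min(v[m]).round(1),np.max(v[m]).round(1),d['image'][m].mean(0).round())
m=(abs(u)<24)&(abs(v)<24)&(abs(z-260)<14)&M['white'];print('top',m.sum(),np.median(z[m]) if m.any() else 0)
# marks via old scene0 
a=np.load('scene0.npz');P0=a['P'];M0=masks(a['img'])
for k in('white','orange'):
    for b,c,ar in blobs(M0[k]&(abs(P0[...,2]-112)<7)&(np.hypot(P0[...,0]-550,P0[...,1]-216)<50),3): print(k,np.median(P0[b],axis=0).round(1),ar)
"
```

```text
t 12.15 tcp [535.5 217.2 215.9] grasp [535.5 217.4 234.6] jawx [ 0.226  0.974 -0.01 ] dir [-0.   -0.01 -1.  ] w 47.8 F [-0.   0.7 -1.3] q [ 0.06  0.82 -0.98  1.71  0.78  1.06  0.14]
160 28 u 18.3 v -14.5 15.8 [39. 53. 83.]
170 57 u 18.3 v -15.3 15.8 [29. 50. 89.]
180 43 u 19.3 v -13.4 15.2 [ 80.  89. 104.]
190 57 u 20.6 v -15.9 15.9 [124. 125. 116.]
200 63 u 20.4 v -15.6 15.9 [126. 127. 117.]
210 57 u 20.5 v -15.3 15.3 [126. 127. 117.]
220 59 u 20.6 v -14.9 15.7 [127. 127. 118.]
230 62 u 20.6 v -15.9 15.3 [126. 127. 118.]
240 62 u 20.8 v -15.3 15.5 [127. 128. 119.]
250 72 u 20.6 v -16.0 15.8 [132. 132. 122.]
260 53 u 16.3 v -16.0 15.2 [122. 122. 114.]
top 5 255.5223163567705
white [542.8 181.9 112.2] 11
white [556.3 254.3 111.6] 17
orange [515.6 206.4 112.1] 7
orange [585.6 230.3 112.1] 14
```

View pics/scene3.png

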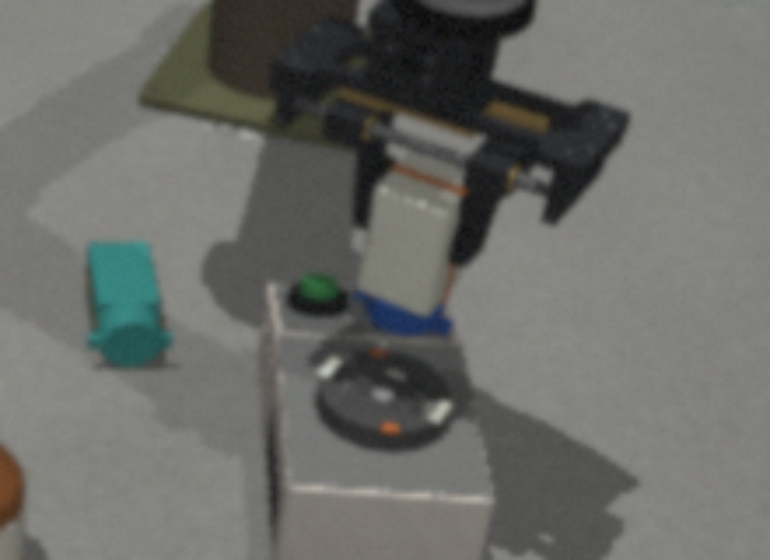

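servo_tool(
  steps=[
    [[0.9,0,-1],[0.6,0,1.5],4.0],
    [[0.9,0,-1],[0,0,0],4.0],
    [[0,0,-1],[0,0,0],4.0],
    [[0,0,0],[0,0,0],4.0],
    [[0,0,0],[0,0,0],4.0],
  ],
)

```text
time_s: 12.7
tcp_pos: [556.6, 211.2, 181.4]
orientation: [-1.305, -1.049, 1.055]
contact_force: [0.8, -0.1, -1.1]
gripper_width: 47.7
```

```bash
cat >> h.py <<'E'
def face():
    s,T,p=tool(); d=grab('scene');P=pts(d);M=masks(d['image'])
    j=T[:,0].copy(); j[2]=0; j/=np.linalg.norm(j); n=np.array([j[1],-j[0],0]); c=np.array([p[0],p[1],0])
    u=(P-c)@n; v=(P-c)@j; z=P[...,2]-p[2]
    m=(abs(v)<16)&(u>10)&(u<40)&(z>-20)&(z<30); print('face u',np.median(u[m]).round(2),'slope',np.polyfit(z[m],u[m],1)[0].round(3),'yaw',np.degrees(np.polyfit(v[m],u[m],1)[0]).round(1))
    m=M['blue']&(abs(u)<40)&(abs(v)<45)&(z<-25)&(z>-65); print('blue v',np.percentile(v[m],[2,50,98]).round(1),'z',np.percentile(z[m],[2,98]).round(1),m.sum())
    m=(abs(u)<40)&(abs(v)<23)&(abs(P[...,2]-p[2]-44)<8)&(d['image'].min(2)>125);print('top',m.sum(),np.percentile(z[m],[50,90]) if m.any() else 0)
    print('jawyaw',np.degrees(np.arctan2(j[1],j[0])).round(1)); return d,P,M
E
python3 -c "
from h import *
d,P,M=face()
cv2.imwrite('pics/scene4.png',cv2.resize(d['image'][140:260,320:460,::-1],(700,600),interpolation=cv2.INTER_CUBIC))"
```

```text
t 12.7 tcp [556.6 211.2 181.4] grasp [556.7 211.3 200.1] jawx [ 0.21   0.978 -0.004] dir [-0.001 -0.004 -1.   ] w 47.7 F [ 0.8 -0.1 -1.1] q [ 0.06  0.89 -0.96  1.69  0.83  1.03  0.17]
face u 20.41 slope 0.015 yaw -0.1
blue v [-13.4   9.7  30.9] z [-57. -38.] 130
top 36 [38.62295761 40.57705166]
jawyaw 77.8
```

View pics/scene4.png

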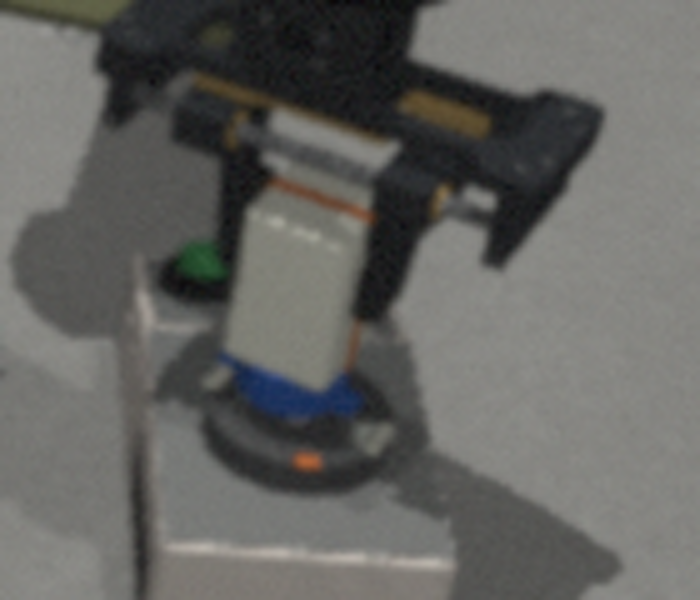

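servo_tool(
  steps=[
    [[-0.3,0.6,-0.4],[0.2,0,0.7],4.0],
    [[0,0,0],[0,0,0],4.0],
    [[0,0,0],[0,0,0],4.0],
  ],
)

```text
time_s: 13.05
tcp_pos: [553.0, 218.2, 177.9]
orientation: [-1.296, -1.062, 1.062]
contact_force: [0.6, 0.4, -1.4]
gripper_width: 47.3
```

```bash
python3 -c "
from h import *
face()"
```

```text
t 13.05 tcp [553.  218.2 177.9] grasp [553.  218.2 196.6] jawx [0.197 0.98  0.   ] dir [-0.  0. -1.] w 47.3 F [ 0.6  0.4 -1.4] q [ 0.05  0.89 -0.96  1.7   0.84  1.02  0.16]
face u 20.54 slope 0.014 yaw 0.2
blue v [-23.    9.5  30.7] z [-55.6 -39.1] 135
top 39 [38.68188579 41.75190629]
jawyaw 78.7
```

servo_tool(
  steps=[
    [[0,-0.1,-0.6],[0,0,0],4.0],
    [[0,0,-0.5],[0,0,0],4.0],
    [[0,0,0],[0,0,0],4.0],
  ],
)

```text
time_s: 13.4
tcp_pos: [553.0, 217.4, 166.4]
orientation: [-1.296, -1.063, 1.062]
contact_force: [0.1, 0.3, -0.9]
gripper_width: 47.4
```

```bash
python3 -c "
from h import *
face()"
```

```text
t 13.4 tcp [553.  217.4 166.4] grasp [553.  217.4 185.1] jawx [0.196 0.981 0.   ] dir [ 0.001  0.    -1.   ] w 47.4 F [ 0.1  0.3 -0.9] q [ 0.05  0.9  -0.95  1.71  0.86  1.    0.15]
face u 20.56 slope 0.004 yaw 1.6
blue v [-15.8   9.1  29.5] z [-54.9 -39.2] 122
top 25 [38.23594193 40.59781417]
jawyaw 78.7
```

servo_tool(
  steps=[
    [[0,0,-0.3],[0,0,0],4.0],
    [[0,0,-0.3],[0,0,0],4.0],
  ],
)

```text
time_s: 13.65
tcp_pos: [553.4, 217.8, 161.4]
orientation: [-1.297, -1.064, 1.06]
contact_force: [-1.6, -1.7, 4.2]
gripper_width: 47.6
```

servo_tool(
  steps=[
    [[0,0,-0.3],[0,0,0],4.0],
    [[0,0,0],[0,0,0],4.0],
  ],
)

```text
time_s: 13.85
tcp_pos: [553.4, 217.9, 159.0]
orientation: [-1.298, -1.064, 1.06]
contact_force: [-1.3, -1.6, 7.0]
gripper_width: 47.5
```

```bash
python3 -c "
from h import *
face()"
```

```text
t 13.85 tcp [553.4 217.9 159. ] grasp [553.3 217.9 177.7] jawx [0.197 0.98  0.001] dir [ 0.003  0.001 -1.   ] w 47.5 F [-1.3 -1.6  7. ] q [ 0.04  0.91 -0.94  1.72  0.87  0.99  0.14]
face u 20.69 slope 0.006 yaw 0.2
blue v [-14.2   6.   26.3] z [-53.8 -39.1] 63
top 35 [38.24881194 41.62328904]
jawyaw 78.7
```

servo_tool(
  steps=[
    [[0,0,-0.3],[0,0,0],4.0],
    [[0,0,-0.3],[0,0,0],4.0],
    [[0,0,0],[0,0,0],4.0],
  ],
)

```text
time_s: 14.2
tcp_pos: [553.3, 217.9, 155.6]
orientation: [-1.3, -1.065, 1.06]
contact_force: [-2.7, -2.7, 8.1]
gripper_width: 47.6
```

```bash
python3 -c "
from h import *
face()"
```

```text
t 14.2 tcp [553.3 217.9 155.6] grasp [553.2 217.9 174.3] jawx [0.197 0.98  0.   ] dir [ 0.005 -0.    -1.   ] w 47.6 F [-2.7 -2.7  8.1] q [ 0.04  0.91 -0.93  1.72  0.88  0.98  0.13]
face u 20.29 slope -0.001 yaw -0.5
blue v [-12.6   2.7  24.7] z [-48.3 -37.5] 30
top 40 [38.34449975 40.77098317]
jawyaw 78.6
```

servo_tool(
  steps=[
    [[0,0,-0.25],[0,0,0],4.0],
    [[-0.04,-0.04,-0.1],[0,0,-6],4.0],
    [[-0.03,-0.04,-0.05],[0,0,-8],4.0],
    [[-0.03,-0.04,-0.05],[0,0,-8],4.0],
  ],
)

```text
time_s: 14.65
tcp_pos: [553.2, 217.1, 155.6]
orientation: [-1.44, -0.767, 0.756]
contact_force: [-1.7, -1.4, 8.5]
gripper_width: 47.3
```

```bash
python3 -c "
from h import *
face()"
```

```text
t 14.65 tcp [553.2 217.1 155.6] grasp [553.1 217.2 174.3] jawx [0.56  0.828 0.003] dir [ 0.009 -0.003 -1.   ] w 47.3 F [-1.7 -1.4  8.5] q [-0.    0.88 -0.84  1.73  0.82  0.92 -0.22]
face u 19.64 slope -0.005 yaw -0.2
blue v [-8.4  7.8 25.1] z [-46.6 -39. ] 32
top 55 [39.89203987 41.86579016]
jawyaw 55.9
```

servo_tool(
  steps=[
    [[-0.05,-0.04,-0.1],[0,0.2,-8],4.0],
    [[-0.05,-0.04,-0.1],[0,0,-8],4.0],
    [[-0.05,-0.04,-0.1],[0,0,-8],4.0],
    [[-0.05,-0.04,-0.1],[0,0,-8],4.0],
    [[0,-0.04,-0.1],[0,0,-7],4.0],
    [[0,0,0],[0,0,-3],4.0],
  ],
)

```text
time_s: 15.3
tcp_pos: [551.6, 214.4, 156.1]
orientation: [-1.577, -0.174, 0.165]
contact_force: [0.1, 2.1, -3.1]
gripper_width: 48.2
```

```bash
python3 -c "
from h import *
s,T,p=tool();print(s['ft_torque']);face()"
```

```text
t 15.3 tcp [551.6 214.4 156.1] grasp [551.5 214.6 174.8] jawx [0.977 0.214 0.005] dir [ 0.007 -0.012 -1.   ] w 48.2 F [ 0.1  2.1 -3.1] q [-0.09  0.82 -0.65  1.73  0.67  0.82 -0.85]
[0.38879285 0.20510153 1.54527758]
t 15.3 tcp [551.6 214.4 156.1] grasp [551.5 214.6 174.8] jawx [0.977 0.214 0.005] dir [ 0.007 -0.012 -1.   ] w 48.2 F [ 0.1  2.1 -3.1] q [-0.09  0.82 -0.65  1.73  0.67  0.82 -0.85]
face u 19.41 slope -0.024 yaw -3.0
blue v [17.3 21.8 26.3] z [-47.2 -38. ] 32
top 0 0
jawyaw 12.3
```

servo_tool(
  steps=[
    [[0,0,-0.1],[0.7,0,4],4.0],
    [[0,0,0],[0,0,0],8.8],
    [[0,0,0],[0,0,0],8.8],
    [[0,0,0],[0,0,0],8.8],
    [[0,0,0],[0,0,0],8.8],
    [[0,0,0],[0,0,0],8.8],
  ],
)

```text
time_s: 15.95
tcp_pos: [552.2, 215.5, 155.4]
orientation: [-1.559, -0.233, 0.218]
contact_force: [-0.1, -0.0, -0.4]
gripper_width: 86.0
```

```bash
python3 -c "
from h import *
tool()
d=grab('scene');P=pts(d)
C=np.array([550.1,218.2]);q=P[...,:2]-C
m=(np.hypot(q[...,0],q[...,1])<38)&(P[...,2]>120)&(P[...,2]<205)&(d['image'].min(2)>80)
for zz in range(125,200,10):
    k=m&(abs(P[...,2]-zz)<5)
    if k.sum()>5: print(zz,k.sum(),np.round(cv2.minAreaRect(P[k][:,:2].astype(np.float32))[0:2],1).tolist() if 0 else [np.round(x,1) for x in cv2.minAreaRect(P[k][:,:2].astype(np.float32))],P[k].max(0).round(1))
cv2.imwrite('pics/scene5.png',cv2.resize(d['image'][120:260,320:460,::-1],(600,600),interpolation=cv2.INTER_CUBIC))"
```

```text
t 15.95 tcp [552.2 215.5 155.4] grasp [552.  215.5 174.1] jawx [0.959 0.283 0.01 ] dir [ 0.01   0.002 -1.   ] w 86.0 F [-0.1 -0.  -0.4] q [-0.08  0.83 -0.68  1.74  0.69  0.82 -0.79]
125 42 [array([566.7, 214.5]), array([60.7, 30.5]), np.float64(70.1)] [581.1 248.  129.9]
135 59 [array([568.6, 213.8]), array([61.2, 32.5]), np.float64(69.3)] [583.4 247.7 140. ]
145 59 [array([567.2, 212.6]), array([64.1, 33. ]), np.float64(65.5)] [582.9 248.6 149.8]
155 48 [array([571.6, 220.1]), array([55.3, 24.7]), np.float64(79.4)] [581.8 248.8 159.4]
165 48 [array([574.1, 226.6]), array([ 9.2, 47.4]), np.float64(15.1)] [582.6 248.3 169.9]
175 15 [array([574.2, 227.2]), array([ 2.8, 44.9]), np.float64(17.4)] [581.7 248.2 174.3]
```

View pics/scene5.png

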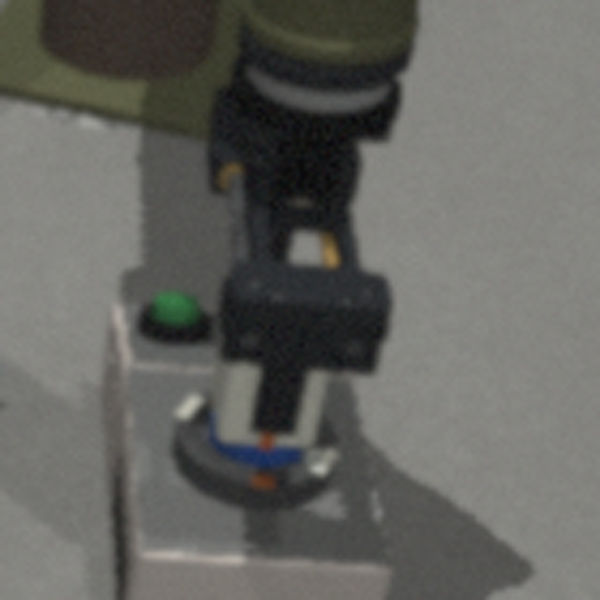

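The jar is locked: its stripe (267,441) lines up with the orange mark (264,481). I'll rise straight up, then go to the button with the fingers closed.

servo_tool(
  steps=[
    [[0,0,1.5],[0,0,0],8.8],
    [[0,0,3],[0,0,0],8.8],
    [[0,0,4],[0,0,0],8.8],
    [[0,0,4],[0,0,0],8.8],
    [[-2.5,-3,0],[0,0,0],0],
    [[-3,-3,0],[0,0,0],0],
    [[-3,-1,0],[0,0,0],0],
    [[-3,0,0],[0,0,0],0],
    [[0,0,0],[0,0,0],0],
    [[0,0,0],[0,0,0],0],
  ],
)

```text
time_s: 17.0
tcp_pos: [433.4, 145.6, 294.4]
orientation: [-1.557, -0.241, 0.21]
contact_force: [-0.1, 0.3, 0.4]
gripper_width: 42.3
```

```bash
python3 -c "
from h import *
tool()
d=grab('scene');P=pts(d);M=masks(d['image'])
m=M['white']&(abs(P[...,0]-550)<35)&(abs(P[...,1]-218)<35)&(P[...,2]>185);print(P[m].mean(0) if m.any() else 0,m.sum()); r=cv2.minAreaRect(P[m][:,:2].astype(np.float32));print(r,np.median(P[m][:,2]))
o=M['orange']&(abs(P[...,0]-550)<35)&(abs(P[...,1]-218)<35)&(P[...,2]>190);q=P[o];print(o.sum(),np.degrees(np.arctan(np.polyfit(q[:,0],q[:,1],1)[0])))
m=M['green'];m&=(abs(P[...,0]-438)<30)&(abs(P[...,1]-146)<30);print('btn',np.median(P[m],axis=0),m.sum())
d=grab('top');P=pts(d);M=masks(d['image']);m=M['green'];print(m.sum())
m=M['white']&(abs(P[...,0]-550)<45)&(abs(P[...,1]-216)<45)&(P[...,2]>185);print(m.sum(),[cv2.minAreaRect(P[m][:,:2].astype(np.float32)) if m.any() else 0])
"
```

```text
t 17.0 tcp [433.4 145.6 294.4] grasp [433.1 145.5 313.1] jawx [0.959 0.284 0.02 ] dir [ 0.019  0.005 -1.   ] w 42.3 F [-0.1  0.3  0.4] q [ 0.14  0.48 -0.85  1.97  0.48  0.88 -0.68]
[555.36287387 219.24008424 199.94524469] 249
((552.0548706054688, 218.79965209960938), (50.252845764160156, 45.64863586425781), 19.171390533447266) 200.06781808167887
31 18.687847793924746
btn [447.84145443 149.58016503 101.23811377] 39
138
111 [((552.5001220703125, 213.33509826660156), (46.92803192138672, 38.681671142578125), 19.194416046142578)]
```

servo_tool(
  steps=[
    [[0.4,0,0],[0,0,-8],0],
    [[0,0,0],[0,0,-8],0],
    [[0,0,-2],[0,0,-8],0],
    [[0,0,-3],[0,0,-8],0],
    [[0,0,-3],[0,0,-8],0],
    [[0,0,-3],[0,0,-8],0],
    [[0,0,-3],[0,0,-8],0],
    [[0,0,-2],[0,0,0],0],
    [[0,0,0],[0,0,0],0],
  ],
)

```text
time_s: 18.0
tcp_pos: [449.8, 152.5, 129.0]
orientation: [-1.493, 0.548, -0.599]
contact_force: [-0.5, -1.0, -0.4]
gripper_width: 0.7
```

```bash
python3 -c "
from h import *
tool()"
```

```text
t 18.0 tcp [449.8 152.5 129. ] grasp [449.3 152.7 147.7] jawx [ 0.742 -0.669  0.03 ] dir [ 0.03  -0.011 -0.999] w 0.7 F [-0.5 -1.  -0.4] q [-0.26  0.7  -0.29  2.13  0.59  0.38 -1.77]
```

servo_tool(
  steps=[
    [[-1.1,-0.6,-0.5],[0,1.8,0],0],
    [[0,0,-0.6],[0,0,0],0],
    [[0,0,0],[0,0,0],0],
  ],
)

```text
time_s: 18.3
tcp_pos: [440.1, 147.3, 118.3]
orientation: [-1.503, 0.572, -0.575]
contact_force: [-0.6, 0.5, 1.0]
gripper_width: 0.6
```

```bash
python3 -c "
from h import *
tool()"
```

```text
t 18.3 tcp [440.1 147.3 118.3] grasp [440.2 147.5 137. ] jawx [ 0.744 -0.669  0.005] dir [-0.002 -0.009 -1.   ] w 0.6 F [-0.6  0.5  1. ] q [-0.24  0.72 -0.3   2.14  0.59  0.37 -1.76]
```

servo_tool(
  steps=[
    [[0,0,-1.0],[0,0,0],0],
    [[0,0,-0.6],[0,0,0],0],
    [[0,0,-0.4],[0,0,0],0],
    [[0,0,-0.3],[0,0,0],0],
  ],
)

```text
time_s: 18.7
tcp_pos: [443.3, 148.1, 97.2]
orientation: [-1.497, 0.568, -0.581]
contact_force: [-7.1, -2.5, 49.7]
gripper_width: 0.3
```

The force shows the button hard against its stop, so I'll retreat and check.

servo_tool(
  steps=[
    [[0,0,1],[0,0,0],0],
    [[0,0,3],[0,0,0],0],
    [[0,0,4],[0,0,0],0],
    [[0,0,4],[0,0,0],0],
    [[0,-3,3],[0,0,0],0],
    [[0,-4,1],[0,0,0],0],
    [[0,-4,0],[0,0,0],0],
    [[0,-4,0],[0,0,0],0],
    [[0,-4,0],[0,0,0],0],
    [[0,0,0],[0,0,0],0],
    [[0,0,0],[0,0,0],0],
  ],
)

```text
time_s: 19.8
tcp_pos: [440.2, -47.9, 263.0]
orientation: [-1.5, 0.562, -0.579]
contact_force: [0.2, 0.1, 0.3]
gripper_width: 0.3
```

```bash
python3 -c "
from h import *
tool()
for n in('top','scene'):
  d=grab(n);P=pts(d);M=masks(d['image']);C=(abs(P[...,0]-550)<45)&(abs(P[...,1]-217)<45)&(P[...,2]>185)
  m=M['white']&C; print(n,'jar',cv2.minAreaRect(P[m][:,:2].astype(np.float32)),np.median(P[m][:,2]))
  q=P[M['orange']&C]; print(len(q),np.degrees(np.arctan(np.polyfit(q[:,0],q[:,1],1)[0])))
  m=M['green']; m&=(abs(P[...,0]-440)<35); print('btn',np.median(P[m],axis=0),m.sum())
d=grab('scene'); cv2.imwrite('pics/final.png',cv2.resize(d['image'][...,::-1],(768,576)))
"
```

```text
t 19.8 tcp [440.2 -47.9 263. ] grasp [440.1 -47.7 281.7] jawx [ 0.746 -0.666  0.012] dir [ 0.008 -0.009 -1.   ] w 0.3 F [0.2 0.1 0.3] q [ 0.38  0.46 -0.56  2.05  0.38  0.72 -1.15]
top jar ((551.3756713867188, 217.35047912597656), (48.00242614746094, 47.56170654296875), 19.995378494262695) 200.75470467779212
63 19.240268843439416
btn [437.79194667 146.15028444 100.71573919] 139
scene jar ((552.3678588867188, 219.34706115722656), (48.42081832885742, 46.624229431152344), 18.85761833190918) 199.99538042546556
34 18.636185109521676
btn [447.58357343 150.40214006  99.43440983] 44
```

View pics/final.png

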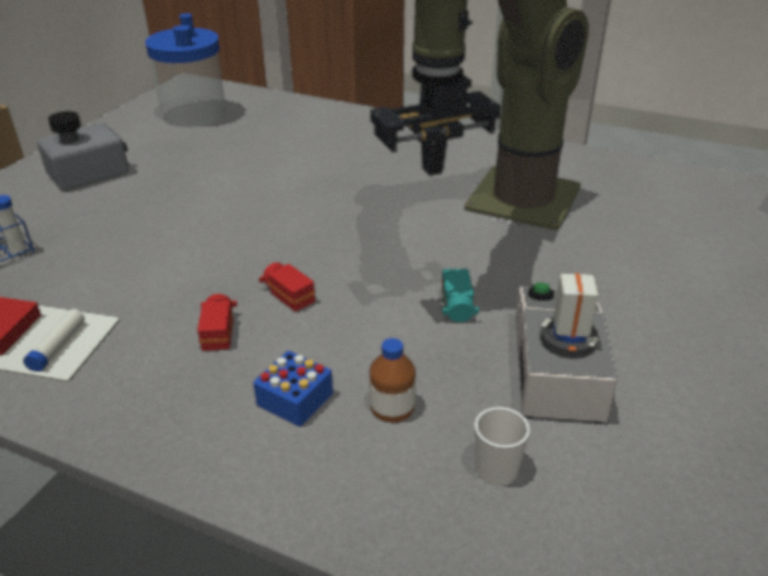

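The jar stands locked at (577,310) with its stripe on the orange mark. The button at (541,289) is back up, and the bystanders haven't moved. I'll hand it in.

```bash
python3 -c "
from plant import *
print(job_done())"
```

```text
the job is handed in; nothing more can be done
None
```

The job is done and handed in, at about 20 s of the 67 s allowed. I stood the jar up on the bench, gripped it again from above and set it in the collar with its lugs in the gaps. Then I pushed it down, turned it clockwise to the stop, let go, and pressed the start button.

**Jar:** the last pictures show it locked. Its underside is about 11–12 mm below the mouth, and its stripe lies at 18.6–19.2°, against about 18.5° for the mill's x. It is within about 1–3 mm of the collar's axis, but the two cameras disagree on position by 1–2 mm.

**Button:** it was pressed to its stop; the push reached 50 N at the fingertips, more than the roughly 5 N needed. It is back at its starting height.

**Bystanders:** the bottle, beaker and tube rack look unmoved in the last picture; I did not measure them. The arm is clear of everything.

**What did not go to plan:**
- The first tilted approach to the lying jar ran into a wrist joint limit, so I used a smaller tilt.
- At the end of the turn the gripper went about 6° past the stop and slipped on the jar; the jar itself stayed at the stop.

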